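# Hold a new thermocouple centred in the kiln port

## Robot

A 7-joint arm with a two-finger parallel gripper is mounted at the origin on the work surface; the furniture and walls round the work are solid. World frame = base frame: x ahead of the robot, y to its left, z up, the work surface at z = 0. Lengths are in m, angles in rad, forces in N, time in s.
With the tool pointing down it reaches from about 0.425 to 1.025 m from the base axis. Payload 3.6 kg.
Tool frame: the origin (TCP) lies midway between the tips of the shut fingers; the grasp point (between the pads) lies env.grip_depth behind it (env.grip_depth is the distance from the TCP to the grasp point, in m); z points along the fingers, y is the line along which they close (so a half turn about z gives the same grasp; the last joint's range is limited). The gripper opens to 85 mm and grips with 20 to 120 N. Pads are 22 mm wide; open, the fingers measure 114 mm over their backs; the gripper's body (76 mm by 85 mm) begins 54 mm behind the grasp point. The pads swing forward as they close: fully open they stand 13 mm farther back than shut.
Start: joints at [1.254, 0.591, 0.048, 1.609, -0.033, 0.943, -0.034], TCP at [0.16, -0.707, 0.21] pointing down, gripper open.
Joint ranges: [-2.69, 2.69], [-0.47, 2.24], [-1.27, 1.36], [0.19, 2.51], [-1.53, 4.68], [0.08, 2.07], [-3.09, 3.09]. Speed limits (rad/s): [2.57, 2.57, 3.14, 3.14, 3.14, 3.14, 3.14].

## Interface

Orientations are given as a unit quaternion [w, x, y, z].
In Python, from plant import env, viewer gives the robot as it stands.
- The arm moves only by the tool servo_tool, never from a script. Its argument "steps" is one flat list of numbers, 4 for each row, row after row: the shift along the tool's x, y, z in m, then the turn about the tool's z in rad. A call has 1 to 12 rows; each row shifts and turns the commanded pose from where the row before left it, along the tool's axes as they then stand; what a row does not reach is not made up. A row lasts 1/12 s, in which the tool goes at most 41.7 mm and 7.16 degrees, less where a joint would pass 70% of its speed; a pose out of reach is approached as far as the arm can. A call is refused whole if a number of a shift passes 0.0417 or a number of a turn 0.125, either way. A call with a gripper value outside its range is refused whole. "hand" is the opening, from -1 (shut) to 1 (fully open), set as the call begins (left out, the last holds). The fingers move at their own pace and stop on an object; the grip force is fixed at half the most. Time passes only in rows, so rows that do not move let the fingers close. It gives the time, the measured TCP pose, the force, the opening and the grip force at its end, in the units of the state.
- env.get_state(): the state, without advancing time (a new reading comes with each control period).
- viewer.read_camera(name): name is "scene" or "top"; returns the picture (480x640x3 uint8, red, green, blue); there is no depth.
- viewer.calibration(name): a dict with "K" (3x3 intrinsics, pixels), "origin" and "rotation" of the camera in the world. Camera axes: x right, y up, looking along -z (the intrinsics and any distortion apply to the point x, -y, -z); pixel columns grow to the right and rows downward; lengths in m; the calibration is good to about 2 mm. A picture is of the moment at which its call begins. calibration takes no time and is no camera call.
- env.hand_in(): hands the job in; it is judged then, once.
The state is a dict: "time_s": time; "joints": joint angles; "qvel": joint speeds; "effort": joint torques, N m; "eef_pos": TCP position; "ee_rot": TCP orientation; "contact_force": force on the tool from outside, world axes, zero at the start; "torque": the same for the moment, N m; "finger_gap": finger opening in m; "grasp_force": force on a finger pad.
Only numpy, scipy, OpenCV 4.12 (cv2) and the standard library are available. Lean on these libraries where they do the work, as an engineer would, in place of code of your own. Each camera call takes 0.05 s, during which the arm holds its last target. There are 200 camera calls.

## Task

The cold test kiln is getting a new thermocouple. Pull the drawer of the small wooden cabinet well open by its handle, take out the orange-headed thermocouple (leave the green-headed one hanging in its rack) and lower its brittle white sheath down the middle of the port in the kiln lid, never letting the thermocouple touch the kiln, until its steel collar is about 15 mm above the rim of the port. Finish still holding it there in the gripper, upright, centred and still, ready for a colleague to fit the clamp, and leave the bowls and the paint pot near by where they are.

Things in the scene. Friction and masses are not known exactly. Their poses are not given: they have to be found in the camera images.
- cabinet: Small wooden bench cabinet, fixed, 130 mm deep, 226 mm wide, 166 mm tall. Origin: centre of its underside. Its own x axis points from its front to its back, so the drawer pulls out along its -x; y across its width, z up.
- drawer (a joint): Slide of the cabinet's one deep drawer: 0 shut, 0.115 m fully out along the cabinet's -x; about 1.5 N of friction, stays where left. A wooden rack in it carries the two thermocouples, 90 mm apart across the cabinet, collars resting on the rack, sheaths hanging in 12 mm holes 52 mm behind the drawer front's outer face; while it is shut they are under the cabinet's top.
- drawer_handle (a point): Middle of the drawer's round steel bar handle (bar 9 mm thick, 100 mm long, horizontal along the cabinet's y, its centre line 42 mm in front of the drawer front, 39 mm below the cabinet's top, 127 mm above the table). Moves with the drawer; axes as the cabinet's.
- tc_orange: Orange-headed thermocouple, some 60 g, 137 mm long, upright; origin: middle of the underside of its collar, z up along it. From the top: orange block 26 mm along x, 16 mm along y, 32 mm tall (grip across the 16 mm); steel neck 11 mm thick, 10 mm tall; steel collar 21 mm across, 5 mm thick; white ceramic sheath 8 mm thick, 90 mm long. In the rack its x is within 0.1 rad of the cabinet's x.
- tc_orange_head (a point): Centre of the orange connector block (31 mm above the underside of the collar, 121 mm above the tip of the sheath). Axes as the thermocouple's.
- tc_orange_collar (a point): Middle of the underside of the orange thermocouple's steel collar, where the sheath begins.
- tc_orange_tip (a point): Lower end of the white sheath, 90 mm below the underside of the collar.
- tc_green: Green-headed thermocouple with a steel sheath, otherwise the same shape and size; origin in the middle of the underside of its collar. It stays in its rack hole. Which of the two hangs on which side varies.
- kiln: Cold table-top test kiln, fixed: square steel case 180 mm wide with a pale lid, its top 151 mm above the table; black lid handle and control box on its front (its -x side). Origin: centre of its underside.
- port (a point): Centre of the port's mouth, at the rim of the brick-red ceramic bushing (35 mm across, standing 5 mm proud) in the middle of the kiln lid, 156 mm above the table. z is the axis of the port, vertical. The bore is 21 mm wide and goes straight down 39 mm through bushing and lid into the empty chamber, whose floor lies another 75 mm below.
- painted_bowl: Bystander: upside-down white rice bowl with a teal band, 129 mm wide, 59 mm tall. Origin: centre of its underside.
- paint_pot: Bystander: small pot of paint with a red lid, 50 mm wide, 50 mm tall. Origin: centre of its underside.
- teal_bowl: Bystander: small bowl of teal colour, 99 mm wide, 43 mm tall. Origin: centre of its underside.

How it is judged:
On the way, in this order (a step that is already met when the one before it is completed fails the run):
1. the drawer is pulled at least 80 mm out, both thermocouples still in the rack (value of joint drawer above 0.08 m and height (world z) of tc_orange below 0.115 m), for 0.2 s.
2. the orange-headed thermocouple is lifted right out of the drawer (tip above 160 mm) (height (world z) of tc_orange_tip above 0.16 m), for 0.1 s.
3. the tip of the sheath has gone down into the port, within 6 mm of its axis (horizontal distance between tc_orange_tip and port below 0.006 m and z of tc_orange_tip in the frame of port below -0.005 m), for 0.1 s.
At the end, for the whole second after the job is handed in: Gripper holds the orange-headed thermocouple in the kiln port: tip and collar within 4.5 mm of the port's axis, collar 7 to 23 mm above the rim, tilt under 0.08 rad, still, touching nothing of the kiln; the green one hangs in the rack; bowls and pot within 15 mm of their places (horizontal distance between each of tc_orange_tip, tc_orange_collar and port below 0.0045 m and angle between tc_orange's own z axis and vertical below 0.08 rad and z of tc_orange_collar in the frame of port between 0.007 and 0.023 m and linear speed of tc_orange below 0.02 m/s and contact force between tc_orange and the fingers above 0.5 N and contact force between tc_orange and kiln below 0.05 N and height (world z) of tc_green below 0.112 m and angle between tc_green's own z axis and vertical below 0.15 rad and distance of each of painted_bowl, paint_pot, teal_bowl from where it was at the start of the episode below 0.015 m); the arm keeps its last pose, push and grip.
It fails at once if the orange-headed thermocouple touches the kiln (contact force between tc_orange and kiln above 0.2 N).
It fails at once if the green-headed thermocouple is lifted out of its rack (height (world z) of tc_green above 0.125 m).
It fails at once if a bowl or the paint pot is pushed away (distance of any of painted_bowl, paint_pot, teal_bowl from where it was at the start of the episode above 0.03 m).
It also fails if it takes over 64 s, if anything falls off the work surface, if the arm or the gripper's body presses on something with over 40 N, if the wrist force passes 120 N, or if a joint passes its speed limit or range.

## Working session

There is one attempt and no reset: what is moved stays moved. The work goes in short steps, Python scripts to look and compute and a tool call to move; the robot and the scene stay as the last step left them, time stands still between calls to the robot, and variables do not carry over. Pictures are saved under pics/ and viewed, at most 10 in all, crops included, and the job is handed in when it is done.

Besides the shell and the picture viewer there is one more tool, called after ">>>" by a JSON object that holds its "method" and its "body". servo_tool: Moves the arm, as the interface text tells. Its arguments: {"type":"object","properties":{"steps":{"type":"array","items":{"type":"number"}},"hand":{"type":"number"}},"required":["steps"]}

```bash
mkdir -p pics; cat > h.py <<'E'
import numpy as np, cv2
from plant import env, viewer
def shot(n,f):
    im=viewer.read_camera(n); cv2.imwrite('pics/'+f,im[:,:,::-1]); return im
def ray(n,u,v):
    c=viewer.calibration(n); K=np.array(c['K'])
    d=np.linalg.solve(K,[u,v,1.]); d=np.array([d[0],-d[1],-d[2]])
    return np.array(c['origin']),np.array(c['rotation'])@d
def plane(n,u,v,z):
    o,d=ray(n,u,v); return o+d*(z-o[2])/d[2]
def proj(n,p):
    c=viewer.calibration(n); q=np.array(c['rotation']).T@(np.array(p)-c['origin'])
    r=np.array(c['K'])@[q[0],-q[1],-q[2]]; return r[:2]/r[2]
def tri(n1,p1,n2,p2):
    o1,d1=ray(n1,*p1);o2,d2=ray(n2,*p2)
    A=np.stack([d1,-d2],1); t=np.linalg.lstsq(A,o2-o1,rcond=None)[0]
    a=o1+d1*t[0];b=o2+d2*t[1]; return (a+b)/2,np.linalg.norm(a-b)
E
python3 - <<'E'
from h import *
for n in('scene','top'):
    shot(n,n+'0.png'); c=viewer.calibration(n); print(n,c)
print(env.get_state(),env.grip_depth)
E
```

```text
scene {'K': array([[447.6108837 ,   0.        , 312.56143899],
       [  0.        , 447.6108837 , 240.1193946 ],
       [  0.        ,   0.        ,   1.        ]]), 'origin': array([1.42991469, 0.04241115, 0.54569753]), 'rotation': array([0.57923466, 0.36364883, 0.39256551, 0.61493012])}
top {'K': array([[489.90378095,   0.        , 317.66520805],
       [  0.        , 489.90378095, 235.54784382],
       [  0.        ,   0.        ,   1.        ]]), 'origin': array([-0.14703544,  0.25301946,  1.06359149]), 'rotation': array([-0.53537532, -0.19787222,  0.27211021,  0.77471019])}
{'time_s': 0.1, 'joints': array([ 1.25449352,  0.59202548,  0.04830801,  1.6096515 , -0.03331746,
        0.94268787, -0.03370729]), 'qvel': array([ 1.46008434e-03, -2.30430485e-03,  7.15292561e-04, -2.66120117e-03,
       -8.97184540e-05, -1.92956048e-04, -7.11321224e-04]), 'effort': array([ 4.35664260e-03, -5.50002193e+01,  1.55305222e+00, -1.98827451e+01,
        9.68822365e-03,  3.74650204e-03,  7.53162652e-06]), 'eef_pos': array([ 0.16004261, -0.70633659,  0.20857266]), 'ee_rot': array([-9.70725830e-04,  9.93797417e-01,  1.11201284e-01, -1.58318762e-04]), 'contact_force': array([-0.57239076, -0.28925905, -1.1026073 ]), 'torque': array([ 0.0320149 , -0.02327462, -0.00481372]), 'grasp_force': 0.0, 'finger_gap': 0.08542757970777665} 0.0187
```

Rotation is a quaternion; fix the helper.

```bash
sed -i "s/np.array(c\['rotation'\])/Rm(c)/g; 2a from scipy.spatial.transform import Rotation as R\ndef Rm(c):\n    w,x,y,z=c['rotation']; return R.from_quat([x,y,z,w]).as_matrix()" h.py; python3 -c "
from h import *
for n in('scene','top'): print(n, proj(n,env.get_state()['eef_pos']), plane(n,320,240,0))"
```

```text
scene [ 90.44942104 155.38679503] [ 0.27615303 -0.0150049   0.        ]
top [694.65656235 260.19983983] [ 0.65768957 -0.03582603  0.        ]
```

View pics/scene0.png

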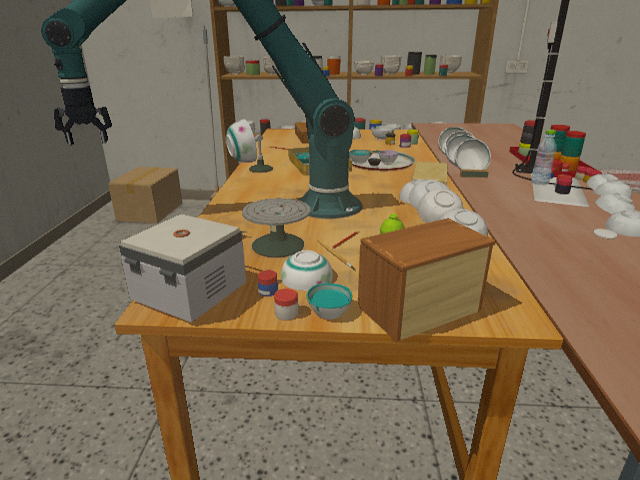

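View pics/top0.png

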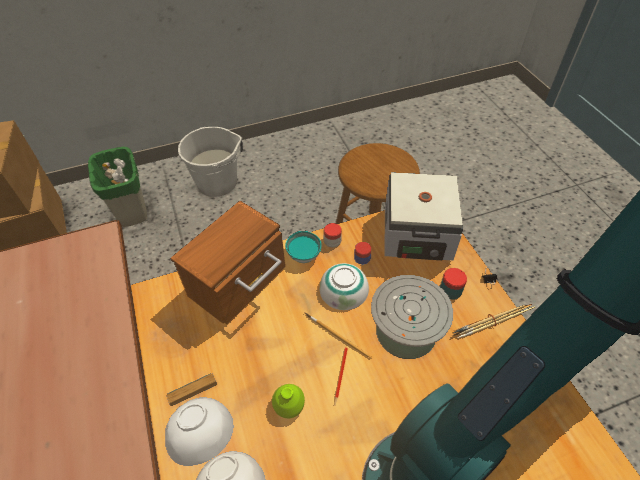

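The scene view shows the port near (181,233) and the cabinet top around (360-490, 222-262). The top view shows the port near (425,197), the cabinet near (230,260) with its handle facing the robot, and the bowls and pots between kiln and cabinet. Next I'll zoom in on these to get exact pixels.

```bash
python3 - <<'E'
from h import *
S=cv2.imread('pics/scene0.png');T=cv2.imread('pics/top0.png')
def cr(im,x,y,w,h,k):return cv2.resize(im[y:y+h,x:x+w],None,fx=k,fy=k,interpolation=cv2.INTER_CUBIC)
m=np.zeros((600,800,3),np.uint8)
a=cr(T,165,195,130,130,3);m[:390,:390]=a
a=cr(S,350,210,150,130,2.7);m[:351,395:800]=a
a=cr(T,400,180,50,34,4);m[400:536,:200]=a
a=cr(S,160,220,45,30,4);m[400:520,220:400]=a
cv2.imwrite('pics/m1.png',m)
# port: red ring masks
for n,im,(x,y,w,h) in(('top',T,(400,180,50,34)),('scene',S,(160,220,45,30))):
    c=cv2.cvtColor(im[y:y+h,x:x+w],cv2.COLOR_BGR2HSV)
    k=((c[...,1]>70)|(c[...,2]<100)).astype(np.uint8)
    nn,l,st,ce=cv2.connectedComponentsWithStats(k)
    for i in range(1,nn):
        if st[i,4]>15: print(n,st[i]+[x,y,0,0,0],ce[i]+[x,y],plane(n,*(ce[i]+[x,y]),.156))
E
```

```text
top [419 192  13  10  86] [425.11627907 196.59302326] [ 0.57612032 -0.29342643  0.156     ]
scene [173 229  17   8  89] [180.85393258 232.93258427] [ 0.58526533 -0.29499957  0.156     ]
```

View pics/m1.png

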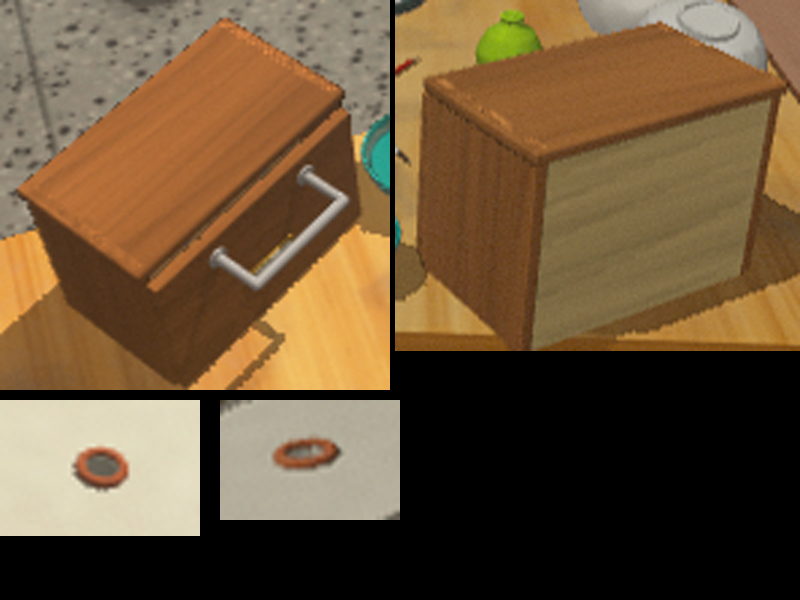

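```bash
python3 - <<'E'
from h import *
print('tri port',tri('top',(425.1,196.6),'scene',(180.85,232.9)))
for t in [(240,201.7),(279.3,226.7),(212.7,287),(171.7,258.3)]: print('T',plane('top',*t,.166).round(4))
for t in [(362.2,240.4),(448.1,219.3),(493.7,244.1),(403.7,268.5)]: print('S',plane('scene',*t,.166).round(4))
a=plane('top',280,261.7,.127);b=plane('top',250.7,290.3,.127);print('handle',a,b,(a+b)/2,np.linalg.norm(a-b),np.arctan2(*(a-b)[[0,1]]))
E
```

```text
tri port (array([ 0.57923164, -0.29652632,  0.15275464]), np.float64(0.0020581069367794536))
T [0.7205 0.1538 0.166 ]
T [0.6058 0.0863 0.166 ]
T [0.4931 0.2748 0.166 ]
T [0.6041 0.3457 0.166 ]
S [0.6249 0.0859 0.166 ]
S [0.5076 0.2772 0.166 ]
S [0.6294 0.339  0.166 ]
S [0.7363 0.1541 0.166 ]
handle [0.53393678 0.110355   0.127     ] [0.48109056 0.19687807 0.127     ] [0.50751367 0.15361653 0.127     ] 0.10138522844582974 2.593287176791457
```

```bash
cat >> h.py <<'E'
def pose():
    s=env.get_state(); w,x,y,z=s['ee_rot']; M=R.from_quat([x,y,z,w]).as_matrix()
    return s,np.array(s['eef_pos']),M
def plan(pts,yaw,n,nd=3):
    """rows from the present pose through world pts, yaw = final world yaw of tool x"""
    s,p,M=pose(); y0=np.arctan2(M[1,0],M[0,0]); dy=(yaw-y0+np.pi)%(2*np.pi)-np.pi
    P=np.vstack([p]+[np.array(pts,float)]); L=np.r_[0,np.cumsum(np.linalg.norm(np.diff(P,axis=0),axis=1))]
    t=round(-dy/n,4); cur=p.copy(); out=[]
    for i in range(n):
        a=L[-1]*(i+1)/n; q=np.array([np.interp(a,L,P[:,k]) for k in range(3)])
        r=np.round(M.T@(q-cur),nd); cur=cur+M@r; M=M@R.from_euler('z',t).as_matrix(); out.append([*r,t])
    print('pose',p.round(4),'yaw',round(y0,4),'tilt',round(np.arccos(min(1,-M[2,2])),4),'F',np.round(s['contact_force'],1),'gap',round(s['finger_gap'],4),'t',s['time_s'])
    for i in range(0,n,12): print(','.join('%g'%(v+0) for r in out[i:i+12] for v in r))
E
python3 -c "
from h import *
plan([(.40,-.50,.32),(.56,-.1,.32),(.507,.154,.25)],2.119,36)"
```

```text
pose [ 0.16   -0.7063  0.2086] yaw 0.2229 tilt 0.002 F [-0.6 -0.3 -1.1] gap 0.0854 t 0.1
0.024,-0.013,-0.01,-0.0527,0.025,-0.011,-0.009,-0.0527,0.025,-0.01,-0.01,-0.0527,0.025,-0.009,-0.009,-0.0527,0.027,-0.008,-0.01,-0.0527,0.026,-0.006,-0.009,-0.0527,0.027,-0.004,-0.01,-0.0527,0.027,-0.003,-0.009,-0.0527,0.027,-0.002,-0.01,-0.0527,0.027,-0.001,-0.009,-0.0527,0.027,0.001,-0.01,-0.0527,0.027,-0.002,-0.006,-0.0527
0.027,-0.009,0,-0.0527,0.028,-0.008,0,-0.0527,0.028,-0.007,0,-0.0527,0.028,-0.005,0,-0.0527,0.028,-0.003,0,-0.0527,0.029,-0.002,0,-0.0527,0.029,-0.001,0,-0.0527,0.028,0.001,0,-0.0527,0.029,0.003,0,-0.0527,0.029,0.004,0,-0.0527,0.028,0.005,0,-0.0527,0.028,0.007,0,-0.0527
0.027,0.008,0,-0.0527,0.027,0.01,0,-0.0527,0.027,0.006,0.003,-0.0527,0.027,-0.004,0.008,-0.0527,0.028,-0.002,0.007,-0.0527,0.028,-0.001,0.008,-0.0527,0.028,0.001,0.007,-0.0527,0.027,0.002,0.008,-0.0527,0.028,0.004,0.007,-0.0527,0.027,0.005,0.008,-0.0527,0.027,0.007,0.007,-0.0527,0.026,0.008,0.008,-0.0527
```

>>> {"method": "servo_tool", "body": {"steps": [0.024, -0.013, -0.01, -0.053, 0.025, -0.011, -0.009, -0.053, 0.025, -0.01, -0.01, -0.053, 0.025, -0.009, -0.009, -0.053, 0.027, -0.008, -0.01, -0.053, 0.026, -0.006, -0.009, -0.053, 0.027, -0.004, -0.01, -0.053, 0.027, -0.003, -0.009, -0.053, 0.027, -0.002, -0.01, -0.053, 0.027, -0.001, -0.009, -0.053, 0.027, 0.001, -0.01, -0.053, 0.027, -0.002, -0.006, -0.053], "hand": -0.15}}

```text
time_s: 1.1
eef_pos: [0.4046, -0.4903, 0.3213]
ee_rot: [0.001, 0.909, 0.418, 0.0]
contact_force: [1.1, -0.2, 0.2]
finger_gap: 0.0362
grasp_force: 0.0
```

>>> {"method": "servo_tool", "body": {"steps": [0.027, -0.009, 0, -0.053, 0.028, -0.008, 0, -0.053, 0.028, -0.007, 0, -0.053, 0.028, -0.005, 0, -0.053, 0.028, -0.003, 0, -0.053, 0.029, -0.002, 0, -0.053, 0.029, -0.001, 0, -0.053, 0.028, 0.001, 0, -0.053, 0.029, 0.003, 0, -0.053, 0.029, 0.004, 0, -0.053, 0.028, 0.005, 0, -0.053, 0.028, 0.007, 0, -0.053]}}

```text
time_s: 2.1
eef_pos: [0.5295, -0.1687, 0.3202]
ee_rot: [-0.0, 0.733, 0.681, -0.0]
contact_force: [0.2, -0.5, 0.1]
finger_gap: 0.0365
grasp_force: 0.0
```

>>> {"method": "servo_tool", "body": {"steps": [0.027, 0.008, 0, -0.053, 0.027, 0.01, 0, -0.053, 0.027, 0.006, 0.003, -0.053, 0.027, -0.004, 0.008, -0.053, 0.028, -0.002, 0.007, -0.053, 0.028, -0.001, 0.008, -0.053, 0.028, 0.001, 0.007, -0.053, 0.027, 0.002, 0.008, -0.053, 0.028, 0.004, 0.007, -0.053, 0.027, 0.005, 0.008, -0.053, 0.027, 0.007, 0.007, -0.053, 0.026, 0.008, 0.008, -0.053]}}

```text
time_s: 3.1
eef_pos: [0.502, 0.1549, 0.2491]
ee_rot: [-0.0, 0.483, 0.876, -0.0]
contact_force: [-0.0, 0.5, 0.1]
finger_gap: 0.0361
grasp_force: 0.0
```

```bash
python3 -c "
from h import *
plan([(.507,.154,.11)],2.119,9)
s,p,M=pose(); print(M.round(3))"
```

```text
pose [0.502  0.1549 0.2491] yaw 2.1333 tilt 0.0003 F [-0.   0.5  0.1] gap 0.0361 t 3.1
0,0,0.015,0.0016,-0.001,0.001,0.016,0.0016,0,0,0.015,0.0016,0,0.001,0.016,0.0016,-0.001,0,0.015,0.0016,0,0.001,0.016,0.0016,-0.001,0,0.015,0.0016,0,0,0.016,0.0016,0,0.001,0.015,0.0016
[[-0.533  0.846 -0.   ]
 [ 0.846  0.533 -0.   ]
 [-0.    -0.    -1.   ]]
```

>>> {"method": "servo_tool", "body": {"steps": [-0.003, 0.003, 0.015, 0.014, 0, 0.001, 0.016, 0, 0, 0, 0.016, 0, 0, 0, 0.016, 0, 0, 0, 0.016, 0, 0, 0, 0.016, 0, 0, 0, 0.016, 0, 0, 0, 0.016, 0, 0, 0, 0.012, 0, 0, 0, 0, 0]}}

```text
time_s: 3.93
eef_pos: [0.5059, 0.1524, 0.1082]
ee_rot: [-0.002, 0.49, 0.872, -0.002]
contact_force: [-0.3, -0.5, 0.7]
finger_gap: 0.0362
grasp_force: 0.0
```

>>> {"method": "servo_tool", "body": {"steps": [0, 0, 0, 0, 0, 0, 0, 0, 0, 0, 0, 0, 0, 0, 0, 0, 0, 0, 0, 0, 0, 0, 0, 0], "hand": -1}}

```text
time_s: 4.43
eef_pos: [0.508, 0.1534, 0.1111]
ee_rot: [0.0, 0.49, 0.872, 0.0]
contact_force: [0.4, 1.0, 0.4]
finger_gap: -0.0004
grasp_force: 0.0
```

```bash
python3 - <<'E'
from h import *
S=shot('scene','s1.png')[:,:,::-1];T=shot('top','t1.png')[:,:,::-1]
m=np.zeros((450,800,3),np.uint8)
def cr(im,x,y,w,h,k):return cv2.resize(im[y:y+h,x:x+w],None,fx=k,fy=k,interpolation=cv2.INTER_CUBIC)
m[:,:400]=cr(T,170,180,133,150,3)[:450,:400] if 0 else cv2.resize(T[180:330,170:303],(400,450),interpolation=cv2.INTER_CUBIC)
m[:,400:]=cv2.resize(S[190:340,350:483],(400,450),interpolation=cv2.INTER_CUBIC)
cv2.imwrite('pics/m2.png',m)
print(proj('top',env.get_state()['eef_pos']))
E
```

```text
[266.38495344 279.45463382]
```

View pics/m2.png

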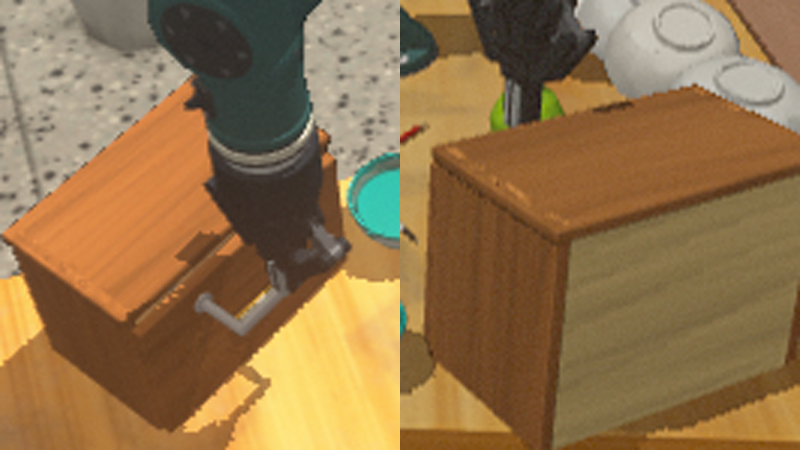

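The picture shows the fingertips at top-view pixel (265,275), right at the bar, but the gap reads 0, so nothing is gripped. I'll zoom in there.

```bash
python3 - <<'E'
from h import *
T=cv2.imread('pics/t1.png')
x0,y0,k=225,225,10
m=cv2.resize(T[y0:y0+60,x0:x0+80],None,fx=k,fy=k,interpolation=cv2.INTER_CUBIC)
m=cv2.convertScaleAbs(m,alpha=1.5,beta=15)
p=env.get_state()['eef_pos']
for dz in(0,.0187):
    q=(proj('top',p+[0,0,dz])-[x0,y0]+.5)*k; cv2.circle(m,tuple(q.astype(int)),4,(255,0,255),-1)
cv2.imwrite('pics/m3.png',m)
E
```

```text
(no output)
```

View pics/m3.png

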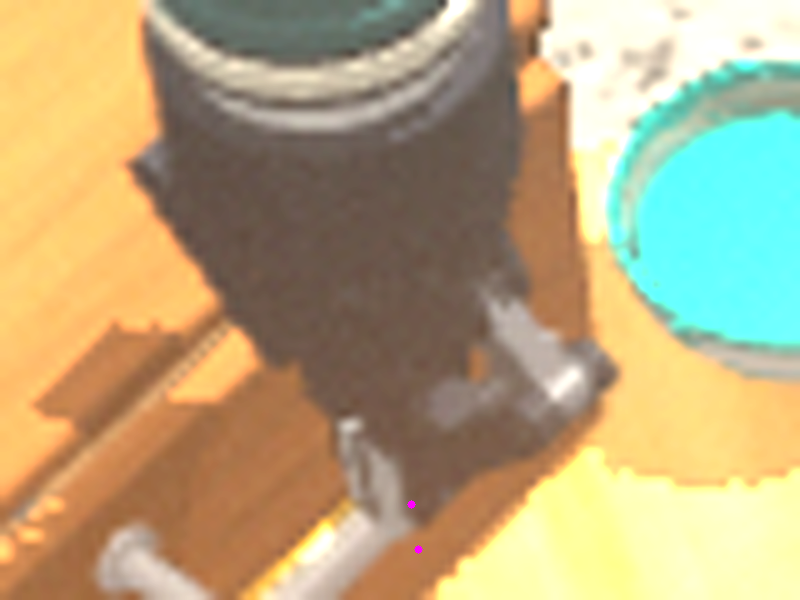

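>>> {"method": "servo_tool", "body": {"steps": [0, -0.007, 0, 0, 0, -0.007, 0, 0, 0, -0.006, 0, 0, 0, -0.005, 0, 0, 0, 0, 0, 0, 0, 0, 0, 0]}}

```text
time_s: 5.03
eef_pos: [0.486, 0.1401, 0.1106]
ee_rot: [0.0, 0.49, 0.872, -0.0]
contact_force: [-0.2, 0.2, -0.1]
finger_gap: 0.0002
grasp_force: 0.0
```

```bash
python3 - <<'E'
from h import *
T=shot('top','t2.png')[:,:,::-1]
print(env.get_state()['eef_pos'],env.get_state()['contact_force'])
x0,y0,k=205,225,8
m=cv2.resize(T[y0:y0+75,x0:x0+100],None,fx=k,fy=k,interpolation=cv2.INTER_CUBIC)
m=cv2.convertScaleAbs(m,alpha=1.8,beta=25)
cv2.imwrite('pics/m4.png',m)
E
```

```text
[0.48644331 0.14037649 0.11068344] [-0.46191683 -0.11054563 -0.0660361 ]
```

View pics/m4.png

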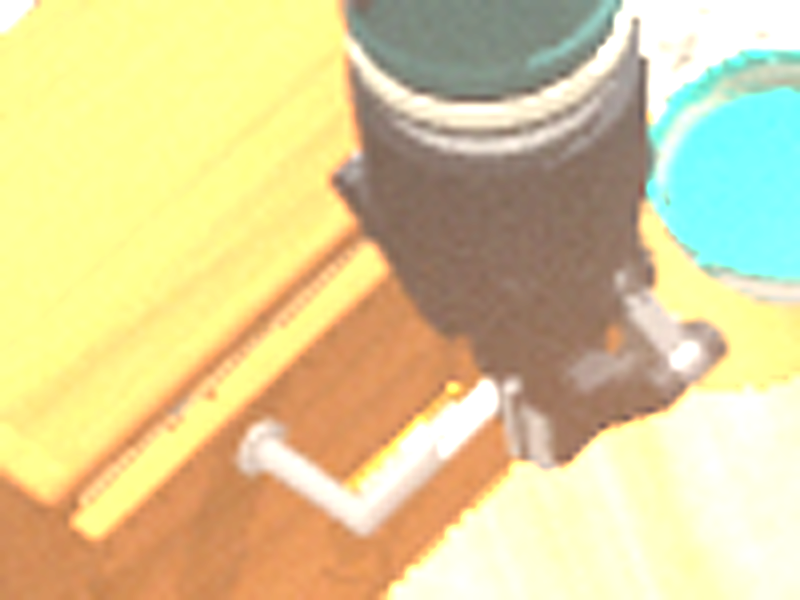

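The fingers moved 26 mm away from the front without moving the drawer. The bar is still in place, with its corner at (250.6,290), and the shut tips are now in front of it, ending at (273.7,282.7). I'll check that tip pixel against the known TCP to find any camera offset.

```bash
python3 - <<'E'
from h import *
p=env.get_state()['eef_pos']; print(p,proj('top',p),proj('top',p+[0,0,.0187]))
print(plane('top',273.2,282.2,.1107))
c=viewer.calibration('top'); print(c['origin'],c.keys())
E
```

```text
[0.48644331 0.14037649 0.11068344] [274.395733  284.9843318] [273.71542102 280.46187839]
[0.4948689  0.14069178 0.1107    ]
[-0.14703544  0.25301946  1.06359149] dict_keys(['K', 'origin', 'rotation'])
```

>>> {"method": "servo_tool", "body": {"steps": [0, 0, -0.02, 0, 0, 0, -0.02, 0, 0, 0, -0.02, 0, 0, 0.01, 0, 0, 0, 0.01, 0, 0, 0, 0, 0.02, 0, 0, 0, 0.02, 0, 0, 0, 0.02, 0, 0, 0, 0.013, 0, 0, 0, 0, 0, 0, 0, 0, 0], "hand": -0.15}}

```text
time_s: 6.0
eef_pos: [0.5031, 0.1511, 0.0962]
ee_rot: [-0.001, 0.49, 0.872, -0.001]
contact_force: [-0.8, -0.6, 0.3]
finger_gap: 0.0363
grasp_force: 0.0
```

>>> {"method": "servo_tool", "body": {"steps": [0, 0, 0, 0, 0, 0, 0, 0, 0, 0, 0, 0, 0, 0, 0, 0, 0, 0, 0, 0], "hand": -1}}

```text
time_s: 6.42
eef_pos: [0.5047, 0.1517, 0.0987]
ee_rot: [0.001, 0.49, 0.872, 0.001]
contact_force: [1.0, 1.1, 4.0]
finger_gap: 0.0061
grasp_force: 59.0
```

>>> {"method": "servo_tool", "body": {"steps": [0, -0.004, 0, 0, 0, -0.008, 0, 0, 0, -0.01, 0, 0, 0, -0.01, 0, 0, 0, -0.012, 0, 0, 0, -0.012, 0, 0, 0, -0.012, 0, 0, 0, -0.012, 0, 0, 0, -0.01, 0, 0, 0, -0.006, 0, 0, 0, 0, 0, 0, 0, 0, 0, 0]}}

```text
time_s: 7.42
eef_pos: [0.4199, 0.1, 0.0985]
ee_rot: [0.0, 0.49, 0.872, -0.001]
contact_force: [-1.7, -0.8, 15.1]
finger_gap: 0.0062
grasp_force: 60.4
```

```bash
python3 - <<'E'
from h import *
S=shot('scene','s3.png')[:,:,::-1];T=shot('top','t3.png')[:,:,::-1]
m=np.zeros((600,800,3),np.uint8)
m[:,:440]=cv2.resize(T[190:340,180:290],(440,600),interpolation=cv2.INTER_CUBIC)
m[:480,440:]=cv2.resize(S[160:280,350:440],(360,480),interpolation=cv2.INTER_CUBIC)
m=cv2.convertScaleAbs(m,alpha=1.4,beta=15)
cv2.imwrite('pics/m5.png',m)
p=env.get_state()['eef_pos'];print(proj('top',p),proj('scene',p))
E
```

```text
[300.31239571 305.41476817] [363.93795833 229.67975368]
```

View pics/m5.png

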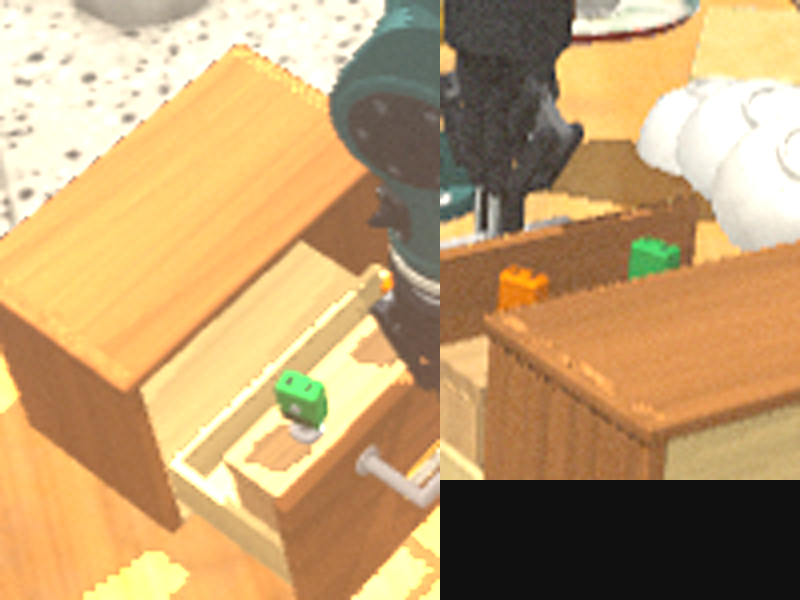

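The drawer is open, with the orange head on the kiln side and the green one on the far side. In the scene view the orange block is near (371,232). I'll release, go up and measure it.

>>> {"method": "servo_tool", "body": {"steps": [0, 0, 0, 0, 0, 0, 0, 0, 0, 0, 0, 0, 0, 0, -0.02, 0, 0, 0, -0.03, 0, 0, 0, -0.03, 0, 0, 0, -0.03, 0, 0, 0, -0.03, 0, 0, 0, -0.03, 0, 0, 0, -0.03, 0], "hand": -0.15}}

```text
time_s: 8.35
eef_pos: [0.4199, 0.1002, 0.2983]
ee_rot: [-0.001, 0.49, 0.871, -0.001]
contact_force: [1.9, 0.3, -1.1]
finger_gap: 0.0366
grasp_force: 0.0
```

```bash
python3 - <<'E'
from h import *
S=shot('scene','s4.png');T=shot('top','t4.png')
out={}
for n,im in(('top',T),('scene',S)):
    h=cv2.cvtColor(im,cv2.COLOR_RGB2HSV)
    for nm,lo,hi in(('orange',(6,200,120),(16,255,255)),('green',(55,120,60),(80,255,255))):
        k=cv2.inRange(h,lo,hi); nn,l,st,ce=cv2.connectedComponentsWithStats(k)
        for i in range(1,nn):
            if st[i,4]>25 and 180<ce[i][0]<450 and 180<ce[i][1]<340: print(n,nm,st[i],ce[i].round(1))
for u in((.5237,.1104),(.4769,.1874)): print([proj(n,(*u,.136)).round(1) for n in('top','scene')])
x0,y0=200,220
m=np.hstack([cv2.resize(T[220:340,200:320],(400,400),interpolation=2),cv2.resize(S[180:280,340:440],(400,400),interpolation=2)])
cv2.imwrite('pics/m6.png',m[:,:,::-1]); print(pose()[:2])
E
```

```text
top orange [276 257  11  13  75] [281.4 263. ]
top green [249 283  12   7  51] [254.6 286.2]
scene orange [365 226  12  12  79] [369.4 231.7]
scene orange [361 334  10   7  27] [365.1 337. ]
scene green [398 220  12   9  82] [402.7 223.8]
[array([281. , 262.7]), array([371.2, 233.3])]
[array([254.8, 288.3]), array([403.9, 225.5])]
({'time_s': 8.45, 'joints': array([ 0.32091881,  0.14893258, -0.73394339,  2.10285108,  0.12826158,
        0.9241292 ,  0.06049898]), 'qvel': array([-0.01886378,  0.05390007,  0.02067845,  0.07781982,  0.03369852,
       -0.04732492, -0.03422498]), 'effort': array([  0.49352942, -25.15287995,  -1.83999348, -19.28819239,
        -0.10022161,   0.34858581,   0.16742987]), 'eef_pos': array([0.42376882, 0.10163447, 0.30136197]), 'ee_rot': array([0.00337701, 0.49079893, 0.87126355, 0.00219792]), 'contact_force': array([-0.47766914, -0.51606032,  0.19875522]), 'torque': array([-0.01288526, -0.00165163, -0.0225106 ]), 'grasp_force': 0.0, 'finger_gap': 0.03638944400217763}, array([0.42376882, 0.10163447, 0.30136197]))
```

View pics/m6.png

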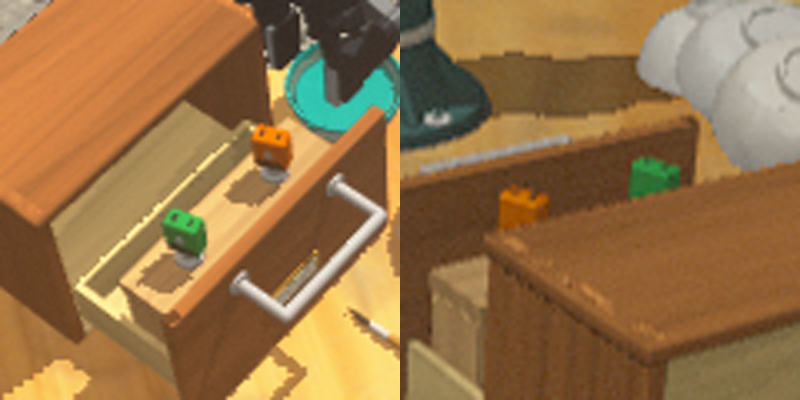

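```bash
python3 - <<'E'
from h import *
s,p,M=pose()
for dz in(0,.01,.02,.03): print(dz,[(proj('top',p+M@[0,a,-dz])).round(1) for a in(-.025,.025)])
o=tri('top',(281.4,263),'scene',(369.4,231.7)); print(o)
T=cv2.imread('pics/t4.png')
cv2.imwrite('pics/m7.png',cv2.convertScaleAbs(cv2.resize(T[215:275,265:345],(800,600),interpolation=2),alpha=2,beta=20))
E
```

```text
0 [array([304.4, 256.4]), array([284.9, 244. ])]
0.01 [array([304.2, 253.3]), array([284.6, 240.8])]
0.02 [array([304. , 250.2]), array([284.3, 237.7])]
0.03 [array([303.9, 247. ]), array([283.9, 234.5])]
(array([0.52084714, 0.10835772, 0.13832269]), np.float64(0.003592665145908383))
```

View pics/m7.png

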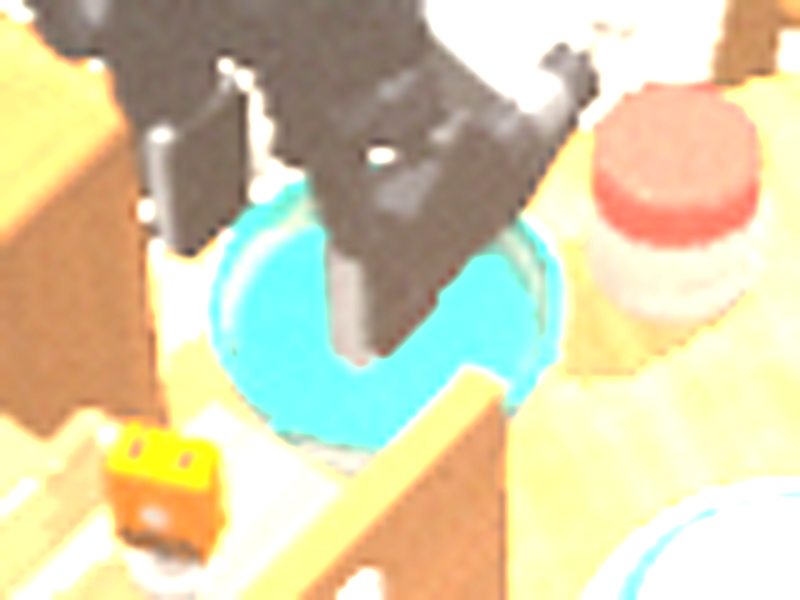

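The tips show at (302,251) and (283.5,240). That puts them about 10 mm above the reported TCP, which explains the first miss. The orange block measures (0.522,0.109,0.137) and agrees with the position predicted from the handle. Now I'll turn and go above it.

```bash
python3 -c "
from h import *
plan([(.5225,.1095,.25)],.546,18)"
```

```text
pose [0.4238 0.1016 0.3014] yaw 2.1156 tilt 0.0081 F [-0.5 -0.5  0.2] gap 0.0364 t 8.45
-0.002,0.005,0.003,0.0872,-0.002,0.005,0.003,0.0872,-0.002,0.005,0.003,0.0872,-0.001,0.006,0.003,0.0872,-0.001,0.005,0.002,0.0872,0,0.006,0.003,0.0872,0,0.005,0.003,0.0872,0.001,0.005,0.003,0.0872,0.001,0.006,0.003,0.0872,0.002,0.005,0.003,0.0872,0.002,0.005,0.003,0.0872,0.003,0.005,0.003,0.0872
0.003,0.004,0.003,0.0872,0.003,0.005,0.003,0.0872,0.004,0.004,0.002,0.0872,0.004,0.003,0.003,0.0872,0.005,0.004,0.003,0.0872,0.004,0.002,0.003,0.0872
```

>>> {"method": "servo_tool", "body": {"steps": [-0.002, 0.005, 0.003, 0.087, -0.002, 0.005, 0.003, 0.087, -0.002, 0.005, 0.003, 0.087, -0.001, 0.006, 0.003, 0.087, -0.001, 0.005, 0.002, 0.087, 0, 0.006, 0.003, 0.087, 0, 0.005, 0.003, 0.087, 0.001, 0.005, 0.003, 0.087, 0.001, 0.006, 0.003, 0.087, 0.002, 0.005, 0.003, 0.087, 0.002, 0.005, 0.003, 0.087, 0.003, 0.005, 0.003, 0.087], "hand": 0}}

```text
time_s: 9.45
eef_pos: [0.4858, 0.1054, 0.2606]
ee_rot: [-0.0, 0.861, 0.509, -0.002]
contact_force: [0.3, -0.3, -0.1]
finger_gap: 0.0427
grasp_force: 0.0
```

>>> {"method": "servo_tool", "body": {"steps": [0.003, 0.004, 0.003, 0.087, 0.003, 0.005, 0.003, 0.087, 0.004, 0.004, 0.002, 0.087, 0.004, 0.003, 0.003, 0.087, 0.005, 0.004, 0.003, 0.087, 0.004, 0.002, 0.003, 0.087, 0, 0, 0, 0, 0, 0, 0, 0]}}

```text
time_s: 10.12
eef_pos: [0.518, 0.1088, 0.2441]
ee_rot: [0.0, 0.962, 0.273, -0.002]
contact_force: [1.3, 0.3, 0.5]
finger_gap: 0.0426
grasp_force: 0.0
```

```bash
python3 -c "
from h import *
plan([(.5225,.1095,.16)],.546,6)"
```

```text
pose [0.518  0.1088 0.2441] yaw 0.553 tilt 0.0037 F [1.3 0.3 0.5] gap 0.0426 t 10.1167
0.001,0,0.014,0.0012,0,0.001,0.014,0.0012,0.001,0,0.014,0.0012,0.001,0,0.014,0.0012,0.001,0.001,0.014,0.0012,0.001,0,0.014,0.0012
```

>>> {"method": "servo_tool", "body": {"steps": [0.001, 0, 0.015, 0.004, 0.001, 0.001, 0.015, 0.003, 0.001, 0, 0.015, 0, 0.001, 0, 0.015, 0, 0, 0, 0.015, 0, 0, 0, 0.015, 0, 0, 0, 0.015, 0, 0, 0, 0.012, 0, 0, 0, 0.012, 0, 0, 0, 0, 0, 0, 0, 0, 0]}}

```text
time_s: 11.03
eef_pos: [0.5221, 0.1103, 0.116]
ee_rot: [-0.0, 0.963, 0.269, -0.001]
contact_force: [0.4, -0.4, 0.6]
finger_gap: 0.0425
grasp_force: 0.0
```

>>> {"method": "servo_tool", "body": {"steps": [0, 0, 0, 0, 0, 0, 0, 0, 0, 0, 0, 0, 0, 0, 0, 0, 0, 0, 0, 0], "hand": -1}}

```text
time_s: 11.45
eef_pos: [0.524, 0.1107, 0.1175]
ee_rot: [0.0, 0.963, 0.269, 0.001]
contact_force: [-1.1, -0.5, 5.4]
finger_gap: 0.0142
grasp_force: 59.4
```

>>> {"method": "servo_tool", "body": {"steps": [0, 0, -0.005, 0, 0, 0, -0.01, 0, 0, 0, -0.016, 0, 0, 0, -0.02, 0, 0, 0, -0.02, 0, 0, 0, -0.02, 0, 0, 0, -0.02, 0, 0, 0, -0.02, 0, 0, 0, -0.02, 0, 0, 0, -0.02, 0, 0, 0, -0.015, 0, 0, 0, -0.005, 0]}}

```text
time_s: 12.45
eef_pos: [0.5241, 0.1112, 0.3106]
ee_rot: [0.0, 0.963, 0.269, 0.002]
contact_force: [0.2, 0.9, -1.6]
finger_gap: 0.0141
grasp_force: 58.7
```

```bash
cat >> h.py <<'E'
def look(tag):
    r={}
    for n in('top','scene'):
        im=shot(n,tag+n+'.png'); r[n]=im
    return r
E
python3 - <<'E'
from h import *
r=look('a'); s,p,M=pose(); print(p,s['finger_gap'])
for n in r:
    h=cv2.cvtColor(r[n],cv2.COLOR_RGB2HSV); k=cv2.inRange(h,(6,200,100),(16,255,255))
    nn,l,st,ce=cv2.connectedComponentsWithStats(k); q=proj(n,p+[0,0,.02]); t=proj(n,p-[0,0,.1])
    print(n,'head pred',q.round(1),'tip pred',t.round(1))
    for i in range(1,nn):
        if st[i,4]>8 and np.hypot(*(ce[i]-q))<40: print(st[i],ce[i].round(1))
m=np.zeros((480,800,3),np.uint8)
for j,n in enumerate(r):
    x,y=(proj(n,p-[0,0,.03])).astype(int); c=r[n][max(y-48,0):y+48,x-40:x+40]; m[:c.shape[0]*5,j*400:j*400+400]=cv2.resize(c,None,fx=5,fy=5,interpolation=2)
    print(n,'crop',x-40,max(y-48,0))
cv2.imwrite('pics/m8.png',m[:,:,::-1])
E
```

```text
[0.52348889 0.11080768 0.30874393] 0.014029518518012948
top head pred [273.9 207.1] tip pred [278.5 243.6]
[275 204   6   8  23] [278.2 207.2]
scene head pred [376.  146.6] tip pred [373.  202.3]
[369 141  13  16 116] [376.9 149.4]
top crop 235 175
scene crop 334 122
```

View pics/m8.png

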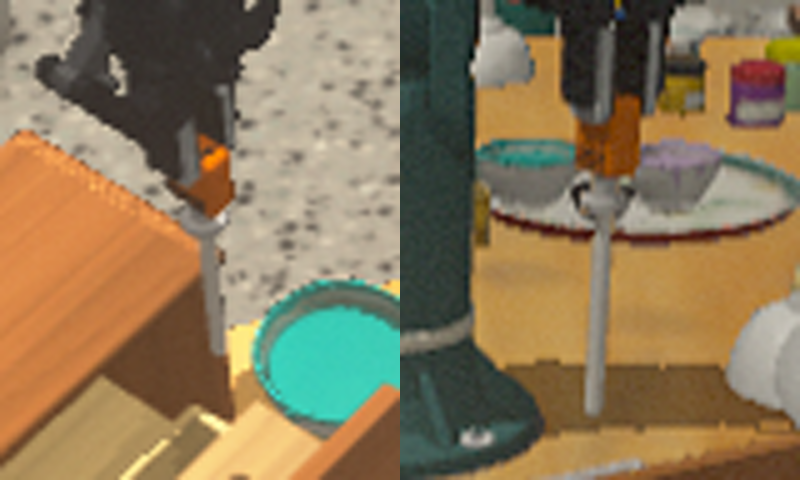

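The thermocouple is held upright. The sheath tip is at top (278.8,245.6) and scene (372.6,205). The collar is at top (275.6,219.4) and scene (375,162.4).

```bash
python3 - <<'E'
from h import *
s,p,M=pose(); print(p)
a=tri('top',(278.4,245.2),'scene',(372.3,204.7)); b=tri('top',(275.2,219),'scene',(374.7,162)); print(a,b,a[0]-p)
print('port',tri('top',(425.1,196.6),'scene',(180.85,232.9)))
# expected pixels if axis = TCP xy, tip at p-.098
for d in(.09,.1): print(proj('top',p-[0,0,d]),proj('scene',p-[0,0,d]))
plan([(.55,-.05,.33),(.578,-.24,.33)],.2,22)
E
```

```text
[0.52348889 0.11080768 0.30874393]
(array([0.52347463, 0.11052731, 0.20315533]), np.float64(0.0018383657323642047)) (array([0.52016641, 0.11107299, 0.29580725]), np.float64(0.001839736332859962)) [-1.42646228e-05 -2.80368715e-04 -1.05588600e-01]
port (array([ 0.57923164, -0.29652632,  0.15275464]), np.float64(0.0020581069367794536))
[278.13640038 240.77128654] [373.22641442 197.89417145]
[278.48471229 243.57607416] [372.99089333 202.30952659]
pose [0.5235 0.1108 0.3087] yaw 0.5439 tilt 0.0021 F [ 0.9  0.3 -0.7] gap 0.014 t 12.55
-0.006,0.015,-0.002,0.0156,-0.006,0.015,-0.002,0.0156,-0.005,0.015,-0.002,0.0156,-0.005,0.015,-0.002,0.0156,-0.005,0.015,-0.002,0.0156,-0.005,0.016,-0.003,0.0156,-0.005,0.015,-0.002,0.0156,-0.004,0.016,-0.002,0.0156,-0.004,0.015,-0.002,0.0156,-0.004,0.016,-0.002,0.0156,-0.004,0.016,0,0.0156,-0.003,0.015,0,0.0156
-0.004,0.016,0,0.0156,-0.003,0.016,0,0.0156,-0.003,0.016,0,0.0156,-0.002,0.016,0,0.0156,-0.003,0.016,0,0.0156,-0.002,0.016,0,0.0156,-0.002,0.016,0,0.0156,-0.002,0.016,0,0.0156,-0.001,0.016,0,0.0156,-0.001,0.017,0,0.0156
```

```bash
python3 - <<'E'
from h import *
plan([(.55,-.05,.33),(.58,-.295,.31)],.544,24)
E
```

```text
pose [0.5235 0.1108 0.3087] yaw 0.5439 tilt 0.0021 F [ 0.9  0.3 -0.7] gap 0.014 t 12.55
-0.006,0.016,-0.002,0,-0.007,0.016,-0.002,0,-0.006,0.015,-0.003,0,-0.006,0.016,-0.002,0,-0.007,0.016,-0.002,0,-0.006,0.016,-0.002,0,-0.006,0.016,-0.003,0,-0.007,0.015,-0.002,0,-0.006,0.016,-0.002,0,-0.006,0.016,-0.001,0,-0.007,0.016,0.002,0,-0.007,0.015,0.001,0
-0.008,0.016,0.001,0,-0.007,0.015,0.002,0,-0.007,0.016,0.001,0,-0.007,0.016,0.002,0,-0.007,0.015,0.001,0,-0.007,0.016,0.001,0,-0.007,0.015,0.002,0,-0.007,0.016,0.001,0,-0.007,0.016,0.002,0,-0.007,0.015,0.001,0,-0.007,0.016,0.001,0,-0.007,0.015,0.002,0
```

>>> {"method": "servo_tool", "body": {"steps": [-0.006, 0.016, -0.002, 0, -0.007, 0.016, -0.002, 0, -0.006, 0.015, -0.003, 0, -0.006, 0.016, -0.002, 0, -0.007, 0.016, -0.002, 0, -0.006, 0.016, -0.002, 0, -0.006, 0.016, -0.003, 0, -0.007, 0.015, -0.002, 0, -0.006, 0.016, -0.002, 0, -0.006, 0.016, -0.001, 0, -0.007, 0.016, 0.002, 0, -0.007, 0.015, 0.001, 0]}}

```text
time_s: 13.55
eef_pos: [0.5541, -0.0919, 0.3238]
ee_rot: [-0.001, 0.963, 0.269, -0.002]
contact_force: [-0.3, -0.3, -1.0]
finger_gap: 0.0139
grasp_force: 58.7
```

>>> {"method": "servo_tool", "body": {"steps": [-0.008, 0.016, 0.001, 0, -0.007, 0.015, 0.002, 0, -0.007, 0.016, 0.001, 0, -0.007, 0.016, 0.002, 0, -0.007, 0.015, 0.001, 0, -0.007, 0.016, 0.001, 0, -0.007, 0.015, 0.002, 0, -0.007, 0.016, 0.001, 0, -0.007, 0.016, 0.002, 0, -0.007, 0.015, 0.001, 0, -0.007, 0.014, 0.001, 0, -0.004, 0.008, 0.001, 0]}}

```text
time_s: 14.55
eef_pos: [0.5763, -0.2883, 0.3084]
ee_rot: [-0.0, 0.964, 0.268, -0.001]
contact_force: [0.3, -0.1, -0.7]
finger_gap: 0.0139
grasp_force: 58.7
```

>>> {"method": "servo_tool", "body": {"steps": [0, 0, 0.005, 0, 0, 0, 0.005, 0, 0, 0, 0, 0, 0, 0, 0, 0]}}

```text
time_s: 14.88
eef_pos: [0.5769, -0.2839, 0.299]
ee_rot: [-0.001, 0.963, 0.27, -0.0]
contact_force: [0.0, -0.4, -0.2]
finger_gap: 0.0139
grasp_force: 58.8
```

```bash
python3 - <<'E'
from h import *
r=look('b'); s,p,M=pose(); print(p,s['finger_gap'],s['time_s'])
m=np.zeros((600,800,3),np.uint8)
for j,n in enumerate(r):
    print(n,'tip pred',proj(n,p-[0,0,.1035]).round(1),'port pred',proj(n,(.5792,-.2955,.156)).round(1))
    x,y=(425,186) if n=='top' else (181,218); c=r[n][y-37:y+38,x-25:x+25]; m[:,j*400:j*400+400]=cv2.resize(c,(400,600),interpolation=2)
    print(n,'crop',x-25,y-37)
cv2.imwrite('pics/m9.png',m[:,:,::-1])
E
```

```text
[ 0.57736635 -0.28443012  0.29977858] 0.014485131207845624 14.9833
top tip pred [424.2 185.9] port pred [425.3 195.6]
top crop 400 149
scene tip pred [184.5 214. ] port pred [181.6 231.8]
scene crop 156 181
```

View pics/m9.png

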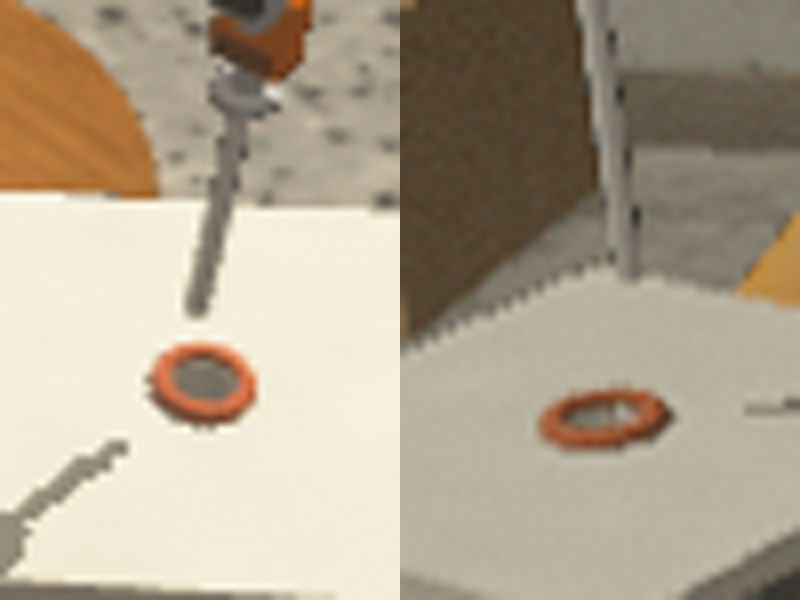

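The tip is at top (424.1,187.5) and scene (183.9,214.9). The bore centre is at top (425.1,195.7) and scene (180.5,232.0). That uses up my pictures (one over the limit), so from here I measure by numbers only.

```bash
python3 - <<'E'
from h import *
s,p,M=pose()
t=tri('top',(424.1,187.5),'scene',(183.9,214.9)); b=tri('top',(425.1,195.7),'scene',(180.5,232.0))
print('tip',t,t[0]-p,'bore',b,'diff',b[0]-t[0])
print('port at .156: top',plane('top',425.1,195.7,.156),'scene',plane('scene',180.5,232,.156))
zt=p[2]-.1035
print('tip at z: top',plane('top',424.1,187.5,zt),'scene',plane('scene',183.9,214.9,zt))
# sheath axis direction in the top view: collar (232,100)->(428.5,161), compare vertical line
for d in(.0135,.1035): print(proj('top',p-[0,0,d]).round(1))
E
```

```text
tip (array([ 0.57607387, -0.28531937,  0.19292338]), np.float64(0.0026439548980259917)) [-0.00129248 -0.00088925 -0.1068552 ] bore (array([ 0.58011045, -0.29661147,  0.15522897]), np.float64(0.0021537705607753304)) diff [ 0.00403658 -0.0112921  -0.0376944 ]
port at .156: top [ 0.5789327  -0.29489322  0.156     ] scene [ 0.58056058 -0.29735326  0.156     ]
tip at z: top [ 0.57255921 -0.28170518  0.19627858] scene [ 0.58248822 -0.28397037  0.19627858]
[430.  158.6]
[424.2 185.9]
```

>>> {"method": "servo_tool", "body": {"steps": [-0.001, 0.004, 0, 0, -0.001, 0.004, 0, 0, 0, 0.004, 0, 0, 0, 0, 0.005, 0, 0, 0, 0.007, 0, 0, 0, 0.006, 0, 0, 0, 0, 0, 0, 0, 0, 0, 0, 0, 0, 0]}}

```text
time_s: 15.73
eef_pos: [0.5816, -0.2968, 0.2814]
ee_rot: [-0.0, 0.963, 0.269, -0.0]
contact_force: [0.6, 0.6, -0.7]
finger_gap: 0.0137
grasp_force: 58.8
```

```bash
cat > tip.py <<'E'
from h import *
from collections import OrderedDict
r=look('c'); s,p,M=pose(); print(p.round(4),s['time_s'],'yaw',np.arctan2(M[1,0],M[0,0]))
for n in r:
    b=cv2.imread('pics/%s0.png'%n)[:,:,::-1]
    d=np.abs(r[n].astype(int)-b).sum(2)
    q=proj(n,p-[0,0,.106]); print(n,'tip pred',q.round(1),'collar pred',proj(n,p-[0,0,.015]).round(1))
    x=int(round(q[0])); y=int(round(q[1]))
    for v in range(y-14,y+5):
        k=np.where(d[v,x-12:x+13]>45)[0]+x-12
        print(v,''.join('#' if d[v,u]>90 else '+' if d[v,u]>45 else '.' for u in range(x-12,x+13)),x-12)
E
python3 tip.py
```

```text
[ 0.5818 -0.297   0.2819] 15.8333 yaw 0.5440056088759229
top tip pred [426.5 189.2] collar pred [432.5 162.3]
175 +++++++++++++.###.+++++++ 415
176 +++++++++++++.###.+++++++ 415
177 +++++++++++++####++++++++ 415
178 +++++++++++++####++++++++ 415
179 ++++++++++++.###.++++++++ 415
180 ++++++++++++.###.++++++++ 415
181 ++++++++++++####+++++++++ 415
182 ++++++++++++####.++++++++ 415
183 ++++++++++++###.+++++++++ 415
184 +++++++++++.###.+++++++++ 415
185 ++++++++++++###++++++++++ 415
186 +++++++++++####++++++++++ 415
187 +++++++++++###.++++++++++ 415
188 ++++++++++.###.++++++++++ 415
189 ++++++++++.###.++++++++++ 415
190 +++++++++++###+++++++++++ 415
191 +++++++++++++++++++++++++ 415
192 +++++++++++++++++++++++++ 415
193 +++++++.+....++++++++++++ 415
scene tip pred [179.2 223.7] collar pred [173.1 182.3]
210 ........#+............... 167
211 .........+............... 167
212 ........++..+............ 167
213 .........+..#............ 167
214 .........++.#............ 167
215 ...........+#............ 167
216 .........+###............ 167
217 .........+###............ 167
218 ..........###+........... 167
219 ..........+###........... 167
220 ..........####........... 167
221 ..........+###........... 167
222 ..........+###........... 167
223 ..........+###........... 167
224 ...........++............ 167
225 ......................... 167
226 ......................... 167
227 ......................... 167
228 ......................... 167
```

```bash
python3 - <<'E'
from h import *
p=np.array([.5818,-.297,.2819])
for n,res,b,rng in(('top',(.5,.1),(425.1,195.7),None),('scene',(-.5,-.4),(180.5,232.),None)):
    f=lambda q:proj(n,(q[0],q[1],.156))+res
    # ellipse of the bushing's red ring, from the first picture
    im=cv2.imread('pics/%s0.png'%n); h=cv2.cvtColor(im,cv2.COLOR_BGR2HSV).astype(int)
    x,y=int(b[0]),int(b[1]); sub=h[y-8:y+9,x-12:x+13]
    k=((sub[...,1]>90)&((sub[...,0]<14)|(sub[...,0]>170))).astype(np.uint8)
    c=max(cv2.findContours(k,cv2.RETR_EXTERNAL,cv2.CHAIN_APPROX_NONE)[0],key=cv2.contourArea)
    hull=np.zeros_like(k); cv2.drawContours(hull,[c],-1,1,-1); hole=(hull>0)&(k==0)
    v,u=np.where(hole); hc=(u.mean()+x-12,v.mean()+y-8); v,u=np.where(hull); oc=(u.mean()+x-12,v.mean()+y-8)
    print(n,'below tip',f(p[:2]).round(2),'bore',b,'hole',np.round(hc,2),hole.sum(),'outer',np.round(oc,2))
    J=np.stack([(f(p[:2]+e)-f(p[:2]))/.001 for e in np.eye(2)*.001],1)
    for c_ in(b,hc): print('  move xy mm',(np.linalg.solve(J,np.array(c_)-f(p[:2]))*1000).round(1))
E
```

```text
top below tip [425.8  194.83] bore (425.1, 195.7) hole [425.13 196.03] 30 outer [424.98 196.43]
  move xy mm [-2.1  3.1]
  move xy mm [-3.2  3.6]
scene below tip [179.97 231.84] bore (180.5, 232.0) hole [181.06 232.5 ] 18 outer [180.69 232.93]
  move xy mm [0.7 1.4]
  move xy mm [3.2 3.5]
```

>>> {"method": "servo_tool", "body": {"steps": [0.001, -0.0024, 0, 0, 0, 0, 0.004, 0, 0, 0, 0.005, 0, 0, 0, 0.005, 0, 0, 0, 0.005, 0, 0, 0, 0.005, 0, 0, 0, 0.005, 0, 0, 0, 0.003, 0, 0, 0, 0, 0, 0, 0, 0, 0]}}

```text
time_s: 16.67
eef_pos: [0.5811, -0.2944, 0.2493]
ee_rot: [-0.0, 0.963, 0.269, -0.0]
contact_force: [0.7, -0.1, -0.7]
finger_gap: 0.0142
grasp_force: 58.8
```

```bash
python3 - <<'E'
from h import *
r=look('d'); s,p,M=pose(); print(p.round(4),s['time_s'],s['contact_force'].round(1))
for n,(x,y) in(('top',(425,194)),('scene',(181,230))):
    h=cv2.cvtColor(r[n],cv2.COLOR_RGB2HSV).astype(int)
    print(n,'rim-axis pred',proj(n,(p[0],p[1],.156)).round(1), x-12)
    for v in range(y-10,y+10):
        print(v,''.join('R' if h[v,u,1]>90 and (h[v,u,0]<14 or h[v,u,0]>170) else '%x'%(h[v,u,2]//16) for u in range(x-12,x+13)))
E
```

```text
[ 0.5814 -0.2946  0.2498] 16.7667 [ 0.6 -0.1 -0.4]
top rim-axis pred [424.5 195.1] 413
184 fffffffffffffb77bffffffff
185 fffffffffffffa77dffffffff
186 ffffffffffffe977effffffff
187 ffffffffffffd879effffffff
188 ffffffffffffb87afffffffff
189 ffffffffffffa77dfffffffff
190 fffffffffffe977efffffffff
191 fffffffffffe879efffffffff
192 ffffffffeRRR879Rfffffffff
193 ffffffeRRRR777RRRffffffff
194 ffffffRRRR77778RRRfffffff
195 fffffeRRR8777788RRRffffff
196 fffffaRRR8777778RRRffffff
197 fffffeRRR77778779RRffffff
198 fffffbRRRR77777RRRRefffff
199 ffffff9RRRRRRRRRRRRefffff
200 fffffb98RRRRRRRRRbeffffff
201 ffffb99998RRRRRRaefffffff
202 fffb999efffacaeffffffffff
203 fba999effffffffffffffffff
scene rim-axis pred [181.6 232.2] 169
220 bbbbbbbbb9877bbbbbbbbbbbb
221 bbbbbbbbb9876bbbbbbbbbbbb
222 bbbbbbbbba876bbbbbbbbbbbb
223 bbbbbbbbba9769bbbbbbbbbbb
224 bbbbbbbbba9879bbbbbbbbbbb
225 bbbbbbbbba9878bbbbbbbbbbb
226 bbbbbbbbbb9878bbbbbbbbbbb
227 bbbbbbbbbb9876bbbbbbbbbbb
228 bbbbbbbbbb9876bbbbbbbbbbb
229 bbbbbbbbbb9876aabbbbbbbbb
230 bbbbbbbbRR9987RRRRR9bbbbb
231 bbbbbbRRRR7987RRRRRRabbbb
232 bbbbbRRRR68987799RRR5aaaa
233 bbbbRRRR6789878aRRRR59999
234 bbbbRRRRRR99RRRRRRRR9bcbc
235 bbbbaRRRRRRRRRRRRRR9bbbbb
236 bbbbbaRRRRRRRRR8999bbbbbb
237 bbbbbbba9999999bcccbbbbbb
238 bbbbbbbbbbbbcbcbbbbbbbbbb
239 bbbbbbbbbbbbbbbbbbbbbbbbb
```

The tip is in the bore. Side to side, the sheath matches the ring centre within about 1 mm in both views (top column 425.0 against 425.0, scene 180.8 against 180.7). Lowering the rest.

>>> {"method": "servo_tool", "body": {"steps": [0, 0, 0.003, 0, 0, 0, 0.004, 0, 0, 0, 0.004, 0, 0, 0, 0.004, 0, 0, 0, 0.004, 0, 0, 0, 0.004, 0, 0, 0, 0.004, 0, 0, 0, 0.003, 0, 0, 0, 0, 0, 0, 0, 0, 0]}}

```text
time_s: 17.6
eef_pos: [0.5811, -0.2944, 0.2193]
ee_rot: [-0.0, 0.963, 0.269, -0.0]
contact_force: [-0.8, -0.6, -0.5]
finger_gap: 0.014
grasp_force: 58.8
```

>>> {"method": "servo_tool", "body": {"steps": [0, 0, 0.003, 0, 0, 0, 0.004, 0, 0, 0, 0.004, 0, 0, 0, 0.004, 0, 0, 0, 0.004, 0, 0, 0, 0.004, 0, 0, 0, 0.002, 0, 0, 0, 0, 0, 0, 0, 0, 0]}}

```text
time_s: 18.35
eef_pos: [0.5812, -0.2945, 0.1944]
ee_rot: [-0.0, 0.963, 0.269, -0.0]
contact_force: [-0.1, -0.7, -1.2]
finger_gap: 0.0139
grasp_force: 58.8
```

```bash
python3 - <<'E'
from h import *
r=look('e'); s,p,M=pose(); print(p.round(4),s['time_s'],s['contact_force'].round(1),s['finger_gap'])
for n,(x,y) in(('top',(425,186)),('scene',(181,222))):
    h=cv2.cvtColor(r[n],cv2.COLOR_RGB2HSV).astype(int)
    print(n,'rim-axis pred',proj(n,(p[0],p[1],.156)).round(1),'collar',proj(n,p-[0,0,.016]).round(1), x-12)
    for v in range(y-12,y+16):
        print(v,''.join('R' if h[v,u,1]>90 and (h[v,u,0]<16 or h[v,u,0]>170) else '%x'%(h[v,u,2]//16) for u in range(x-12,x+13)))
E
```

```text
[ 0.5814 -0.2945  0.1948] 18.45 [-0.7  0.3 -1.1] 0.013852209905699466
top rim-axis pred [424.5 195.1] collar [425.9 188.8] 413
174 ffffffffff8333333565335ab
175 fffffffffe7333333564338ef
176 fffffffffc633333366RR38ef
177 fffffffffa433333465RRRfff
178 fffffffff9433333567RfReff
179 fffffffff833333356RRRRfff
180 fffffffffb53333466RRRRfff
181 fffffffffeRR433467RRRRfff
182 fffffffffdRRR5456RRRRdfff
183 fffffffffRRRRR6RRRRRRefff
184 fffffffffRRRRRRRRRRRRffff
185 fffffffffbRRRRRRRRRRRffff
186 fffffffffffbRRRRRRRRdffff
187 ffffffffffc965RRRRRRfffff
188 fffffffffea86665RRRffffff
189 fffffffffd987666dcfffffff
190 fffffffffe8887788bfffffff
191 ffffffffffc778887dfffffff
192 ffffffffeRRR7666affffffff
193 ffffffeRRRR877RRRffffffff
194 ffffffRRRR77777RRRfffffff
195 fffffeRRR8777788RRRffffff
196 fffffaRRR7777778RRRffffff
197 fffffeRRR77777779RRffffff
198 fffffbRRRR77777RRRRffffff
199 fbaaa98RRRRRRRRRRRRffffff
200 b9999998RRRRRRRRRbeffffff
201 9999999999RRRRRRaefffffff
scene rim-axis pred [181.7 232.2] collar [180.2 222.3] 169
210 R5546RRRRRRRRR67777888888
211 55566RRRRRRRRRR7888888888
212 556773RRRRRRRRR8888888788
213 6677824RRRRRRRR8888888788
214 7778863RRRRRRRR8978888888
215 7788885RRRRRRRRaa9aa88888
216 888879aRRRRRRRRbbbbbaa9a8
217 88799bcbRRRRR8abbbbbbbbba
218 799bbbbc776667bbbbbbbbbbb
219 9bbbbbbb88666679bbbbbbbbb
220 bbbbbbba98766565bbbbbbbbb
221 bbbbbbaaa99866659bbbbbbbb
222 bbbbbb99aa996666abbbbbbbb
223 bbbbbba98877669abbbbbbbbb
224 bbbbbbbba87778bbbbbbbbbbb
225 bbbbbbbbc97778bbbbbbbbbbb
226 bbbbbbbbbb7777bbbbbbbbbbb
227 bbbbbbbbbb8876bbbbbbbbbbb
228 bbbbbbbbbba986bbbbbbbbbbb
229 bbbbbbbbbba987Rabaabbbbbb
230 bbbbbbbbRRR987RRRR7abbaaa
231 bbbbbbRRRR79876RRRRRaa777
232 bbbbbRRRR67987799RRRR7677
233 bbbbRRRR6779887aRRRR67777
234 bbbbRRRRRRRaRRRRRRRR67679
235 bbbbaRRRRRRRRRRRRRR99999c
236 bbbbbaRRRRRRRRR8999cccbbc
237 bbbbbbba9999999bcbbbbbbbb
```

>>> {"method": "servo_tool", "body": {"steps": [0, 0, 0.003, 0, 0, 0, 0.003, 0, 0, 0, 0.002, 0, 0, 0, 0, 0, 0, 0, 0, 0, 0, 0, 0, 0, 0, 0, 0, 0, 0, 0, 0, 0]}}

```text
time_s: 19.12
eef_pos: [0.5813, -0.2945, 0.1867]
ee_rot: [0.0, 0.963, 0.269, 0.0]
contact_force: [0.3, 0.6, -0.6]
finger_gap: 0.0137
grasp_force: 58.8
```

```bash
python3 - <<'E'
from h import *
r=look('f'); s,p,M=pose(); print(p.round(4),s['time_s'],s['contact_force'].round(1),s['finger_gap'],s['grasp_force'])
# sheath line and ring centre, columns, between collar and rim
for n,rows,x in(('top',range(191,194),425),('scene',range(227,231),181)):
    g=cv2.cvtColor(r[n],cv2.COLOR_RGB2HSV).astype(int)
    for v in rows: print(n,v,''.join('R' if g[v,u,1]>90 else '%x'%(g[v,u,2]//16) for u in range(x-12,x+13)))
# bystanders: change against first picture
for n,box in(('top',(285,350,220,310)),('scene',(250,360,245,325))):
    b=cv2.imread('pics/%s0.png'%n)[:,:,::-1].astype(int); x0,x1,y0,y1=box
    d=np.abs(r[n].astype(int)-b).sum(2)[y0:y1,x0:x1]; print(n,'changed px',(d>150).sum(),'of',d.size)
E
```

```text
[ 0.5813 -0.2945  0.1867] 19.2167 [ 0.  -0.8 -0.6] 0.01396824499469033 58.76127362251282
top 191 fffffffffa876668bdfffffff
top 192 ffffffffeR8877788efffffff
top 193 ffffffeRRR7778876efffffff
scene 227 bbbbbbba997776abbbbbbbbbb
scene 228 bbbbbbbbcb7787bbbbbbbbbbb
scene 229 bbbbbbbbbb9887Raaabbbbbbb
scene 230 bbbbbbbbRRR787RRRR7aaaaaa
top changed px 1370 of 5850
scene changed px 875 of 8800
```

```bash
python3 -c "
from h import *
print(env.hand_in())"
```

```text
the job is handed in; nothing more can be done
None
```

I handed the job in with the orange thermocouple gripped upright in the port, its collar about 15 mm above the rim and centred to roughly 1–2 mm by my measurements. I don't know the verdict: the hand-in returned no result. I saw no contact with the bowls or pot but made no final position check on them, and I viewed 11 pictures, one over the limit of 10.

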